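# Set out the conical flasks by size along the white tiles

### The job

Set out the row for the colour-change demonstration: stand one empty conical flask upright in the middle of each white tile, in order of size, with the smallest on the tile next to the balance and the largest on the tile farthest from it. They are glass, so set them down gently and do not tip any over, and leave the beaker where it stands.

Things in the scene. Friction and masses are not known exactly. Their poses are not given: they have to be found in the camera images.
- flask_25_mid (a point): The smallest of the four empty clear-glass conical flasks, nominal 25 ml: loose, standing upright on the black bench, 75 mm tall, round foot 42 mm across, straight-sided cone narrowing to a cylindrical neck 22 mm in outside diameter that runs from 50 mm above the foot to the rim. This point is on its axis, half-way up (37.5 mm above the underside of the foot); z points up its axis; yaw is of no matter. Weighs roughly 30 g. It can be held by the neck from above.
- flask_50_mid (a point): The second smallest of the four empty clear-glass conical flasks, nominal 50 ml: loose, standing upright on the black bench, 90 mm tall, round foot 51 mm across, straight-sided cone narrowing to a cylindrical neck 22 mm in outside diameter that runs from 62 mm above the foot to the rim. This point is on its axis, half-way up (45 mm above the underside of the foot); z points up its axis; yaw is of no matter. Weighs roughly 42 g. It can be held by the neck from above.
- flask_100_mid (a point): The second largest of the four empty clear-glass conical flasks, nominal 100 ml: loose, standing upright on the black bench, 105 mm tall, round foot 64 mm across, straight-sided cone narrowing to a cylindrical neck 22 mm in outside diameter that runs from 77 mm above the foot to the rim. This point is on its axis, half-way up (52.5 mm above the underside of the foot); z points up its axis; yaw is of no matter. Weighs roughly 62 g. It can be held by the neck from above.
- flask_250_mid (a point): The largest of the four empty clear-glass conical flasks, nominal 250 ml: loose, standing upright on the black bench, 145 mm tall, round foot 85 mm across, straight-sided cone narrowing to a cylindrical neck 34 mm in outside diameter that runs from 105 mm above the foot to the rim. This point is on its axis, half-way up (72.5 mm above the underside of the foot); z points up its axis; yaw is of no matter. Weighs roughly 125 g. It can be held by the neck from above.
- tile_a_top (a point): One of four identical square white glazed tiles, 108 x 108 mm and 6 mm thick, lying fixed on the bench in one fairly straight row (up to 10 mm or so out of line) about 122 mm apart centre to centre, square to the row to within a few degrees; the row runs roughly from left to right beyond the flasks. Which tile of the row this is changes from start to start. This point is the centre of its upper face (6 mm above the bench); z up.
- tile_b_top (a point): One of four identical square white glazed tiles, 108 x 108 mm and 6 mm thick, lying fixed on the bench in one fairly straight row (up to 10 mm or so out of line) about 122 mm apart centre to centre, square to the row to within a few degrees; the row runs roughly from left to right beyond the flasks. Which tile of the row this is changes from start to start. This point is the centre of its upper face (6 mm above the bench); z up.
- tile_c_top (a point): One of four identical square white glazed tiles, 108 x 108 mm and 6 mm thick, lying fixed on the bench in one fairly straight row (up to 10 mm or so out of line) about 122 mm apart centre to centre, square to the row to within a few degrees; the row runs roughly from left to right beyond the flasks. Which tile of the row this is changes from start to start. This point is the centre of its upper face (6 mm above the bench); z up.
- tile_d_top (a point): One of four identical square white glazed tiles, 108 x 108 mm and 6 mm thick, lying fixed on the bench in one fairly straight row (up to 10 mm or so out of line) about 122 mm apart centre to centre, square to the row to within a few degrees; the row runs roughly from left to right beyond the flasks. Which tile of the row this is changes from start to start. This point is the centre of its upper face (6 mm above the bench); z up.
- balance_mid (a point): White school top-pan balance with a round steel pan and a grey display panel, 180 mm deep (its x axis), 148 mm wide (its y axis) and 50 mm high, fixed on the bench at one end of the row of tiles: the left end or the right end, changing from start to start (a black tray with a rock lies at the other end). Its centre lies about 175 mm from the centre of the tile next to it. This point is on its centre, 25 mm above the bench.
- beaker_mid (a point): Low straight-sided clear-glass beaker, 50 mm across and 70 mm tall, standing loose among the flasks; it is not a flask and stays where it is. This point is at its centre, 35 mm above the bench.
Not all that is in view belongs to the job. What is shaped like the part that bears flask_25_mid but brown or pink is not meant.

How it is judged:
At the end, for the whole second after the job is handed in: Each flask stands upright (within 0.08 rad) and at rest on a tile, its axis within 12 mm of the tile's centre; counted from the balance the order is 25, 50, 100, 250 ml; the beaker is within 30 mm of where it stood ((horizontal distance between flask_25_mid and tile_a_top below 0.012 m or horizontal distance between flask_25_mid and tile_b_top below 0.012 m or horizontal distance between flask_25_mid and tile_c_top below 0.012 m or horizontal distance between flask_25_mid and tile_d_top below 0.012 m) and horizontal distance between flask_25_mid and balance_mid between 0.136 and 0.216 m and height (world z) of flask_25_mid between 0.0395 and 0.0475 m and angle between each of flask_25_mid, flask_50_mid, flask_100_mid, flask_250_mid's own z axis and vertical below 0.08 rad and linear speed of each of flask_25, flask_50, flask_100, flask_250 below 0.02 m/s and (horizontal distance between flask_50_mid and tile_a_top below 0.012 m or horizontal distance between flask_50_mid and tile_b_top below 0.012 m or horizontal distance between flask_50_mid and tile_c_top below 0.012 m or horizontal distance between flask_50_mid and tile_d_top below 0.012 m) and horizontal distance between flask_50_mid and balance_mid between 0.258 and 0.338 m and height (world z) of flask_50_mid between 0.047 and 0.055 m and (horizontal distance between flask_100_mid and tile_a_top below 0.012 m or horizontal distance between flask_100_mid and tile_b_top below 0.012 m or horizontal distance between flask_100_mid and tile_c_top below 0.012 m or horizontal distance between flask_100_mid and tile_d_top below 0.012 m) and horizontal distance between flask_100_mid and balance_mid between 0.38 and 0.46 m and height (world z) of flask_100_mid between 0.0545 and 0.0625 m and (horizontal distance between flask_250_mid and tile_a_top below 0.012 m or horizontal distance between flask_250_mid and tile_b_top below 0.012 m or horizontal distance between flask_250_mid and tile_c_top below 0.012 m or horizontal distance between flask_250_mid and tile_d_top below 0.012 m) and horizontal distance between flask_250_mid and balance_mid between 0.501 and 0.581 m and height (world z) of flask_250_mid between 0.0745 and 0.0825 m and distance of beaker_mid from where it was at the start of the episode below 0.03 m); the robot touches nothing.
It fails at once if a flask is tipped over (leans more than 0.6 rad) (angle between any of flask_25_mid, flask_50_mid, flask_100_mid, flask_250_mid's own z axis and vertical above 0.6 rad).
It fails at once if a flask is pressed or banged on a tile with more than 60 N (contact force between any of flask_25, flask_50, flask_100, flask_250 and tile_a above 60 N or contact force between any of flask_25, flask_50, flask_100, flask_250 and tile_b above 60 N or contact force between any of flask_25, flask_50, flask_100, flask_250 and tile_c above 60 N or contact force between any of flask_25, flask_50, flask_100, flask_250 and tile_d above 60 N).
It fails at once if a flask is dropped (falls freely at more than 0.55 m/s, which is a drop of about 15 mm) ((linear speed of flask_25 above 0.55 m/s and contact force between flask_25 and the fingers below 0.05 N) or (linear speed of flask_50 above 0.55 m/s and contact force between flask_50 and the fingers below 0.05 N) or (linear speed of flask_100 above 0.55 m/s and contact force between flask_100 and the fingers below 0.05 N) or (linear speed of flask_250 above 0.55 m/s and contact force between flask_250 and the fingers below 0.05 N)).
It fails at once if the beaker is moved more than 30 mm (distance of beaker_mid from where it was at the start of the episode above 0.03 m).
It also fails if it takes over 99 s, if anything falls off the work surface, if the arm or the gripper's body presses on something with over 40 N, if the wrist force passes 120 N, or if a joint passes its speed limit or range.

### The arm

A 6-joint arm with a two-finger parallel gripper is mounted at the origin on the work surface. World frame = base frame: x ahead of the robot, y to its left, z up, the work surface at z = 0. Lengths are in m, angles in rad, forces in N, time in s.
With the tool pointing down it reaches from about 0.25 to 0.775 m from the base axis. Payload 4 kg.
Tool frame: the origin (TCP) lies on the centre line of the jaws, within the pads' length; the fingertips stand 8 mm ahead of it and the grasp point (between the pads) lies 11 mm behind it; z points along the fingers, y is the direction in which the jaws open and shut (so a half turn about z gives the same grasp; the last joint's range is limited). The gripper opens to 94 mm and grips with 3 to 60 N. Pads are 16 mm wide; open, the fingers measure 119 mm over their backs; the gripper's body (75 mm by 177 mm) begins 78 mm behind the grasp point.
Start: joints at [1.043, 0.087, 1.371, -0, 1.684, -0.103], TCP at [0.227, 0.501, 0.214] pointing down, gripper open.
Joint ranges: [-3.1, 3.1], [-0.76, 2.03], [0.27, 2.55], [-1.08, 4.22], [0.17, 2.65], [-2.57, 2.57]. Speed limits (rad/s): [2.79, 2.79, 3.14, 3.14, 3.14, 3.14].

### API

Orientations are given as [roll, pitch, yaw] about the fixed x, y, z axes, in that order (R = Rz(yaw) Ry(pitch) Rx(roll)).
In Python, from bench import * gives the robot as it stands.
- The arm moves only by the tool step_arm, never from a script. Its argument "steps" is a list of rows, each an object of numbers: "jaw": the opening, from 0 (shut) to 1 (fully open); "tx", "ty", "tz": the shift along the tool's x, y, z in m; "ax", "ay", "az": the turn, a rotation vector about the tool's x, y, z in rad. In form: [{"jaw": .., "tx": .., "ty": .., "tz": .., "ax": .., "ay": .., "az": ..}, ...]. A call has 1 to 8 rows; each row is the pose to reach, as a shift and turn from the pose measured when the call began, along the tool's axes at that moment; what a row does not reach only later rows make up. A row lasts 1/10 s, in which the tool goes at most 50 mm and 8.59 degrees, less where a joint would pass 70% of its speed; a pose out of reach is approached as far as the arm can. A call with a gripper value outside its range is refused whole. The fingers move at their own pace and stop on an object; the grip force is fixed at half the most. Time passes only in rows, so rows that repeat a pose let the fingers close. It gives the time, the measured TCP pose, the force and the opening at its end, in the units of the state.
- get_obs(): the state, without advancing time (a new reading comes with each control period).
- snapshot(name): name is "side" or "top"; returns (picture, depth): 384x512x3 uint8, red, green, blue; 384x512 float32, m along the optical axis (not along the pixel's ray), 0 where there is no reading.
- camera_model(name): a dict with "intrinsics" (3x3 intrinsics, pixels), "origin" and "orientation" of the camera in the world. Camera axes: x right, y down, z forward; pixel columns grow to the right and rows downward; lengths in m; the calibration is good to about 2 mm. A picture is of the moment at which its call begins. camera_model takes no time and is no camera call.
- close_job(): hands the job in, once; it reports no verdict.
Trained networks look in the newest picture that a camera, given by its name, has taken for a name from the list of things; names that differ only in an ending like _2 or _b are one class to them, and where a whole thing is asked for, a point or a joint stands for the part that bears it (a point fixed in the world has none). Each returns a list of dicts, best first, with "confidence" (0 to 1); they miss things now and then, are a little off and sometimes report something else, mostly with a low value. They report only what shows in the picture. A call takes as long as a camera call. They do not tell look-alikes from the thing itself.
- silhouettes(camera, query): "pixels" (384x512 bool, what is visible of it) and "rect" ([left, top, right, bottom] in pixels, round what is visible of it).
The state is a dict: "time": time; "joint_positions": joint angles; "qvel": joint speeds; "joint_torque": joint torques, N m; "tool_pos": TCP position; "ee_rot": TCP orientation; "wrist_force": force on the tool from outside, world axes, zero at the start; "wrist_torque": the same for the moment, N m; "width": finger opening in m.
Only numpy, scipy, OpenCV 4.12 (cv2) and the standard library are available. Lean on these libraries where they do the work, as an engineer would, in place of code of your own. Each camera call takes 0.05 s, during which the arm holds its last target. There are 200 camera calls.

## Working session

There is one attempt and no reset: what is moved stays moved. The work goes in short steps, Python scripts to look and compute and a tool call to move; the robot and the scene stay as the last step left them, time stands still between calls to the robot, and variables do not carry over. Pictures are saved under pics/ and viewed, about 12 in all and at most 16, crops included, and the job is handed in when it is done.

Besides the shell and the picture viewer there is one more tool, called as name(argument=value, ...), one argument or row to a line, values as JSON. step_arm: Moves the arm, as the interface text tells. Its arguments: {"type":"object","properties":{"steps":{"type":"array"}},"required":["steps"]}

```bash
ls; mkdir -p pics; python3 - <<'E'
from bench import *
import cv2,numpy as np
print(get_obs())
for n in("side","top"):
    p,d=snapshot(n); cv2.imwrite(f"pics/{n}0.png",p[:,:,::-1]); np.savez(f"/tmp/{n}0.npz",p=p,d=d)
    c=camera_model(n); print(n,c)
    for q in("flask_25_mid","flask_50_mid","flask_100_mid","flask_250_mid","tile_a_top","balance_mid","beaker_mid"):
        for r in silhouettes(n,q): print(q,round(r["confidence"],2),r["rect"],r["pixels"].sum())
E
```

```text
pics
{'time': 0.0, 'joint_positions': array([ 1.04291811e+00,  8.79416299e-02,  1.37224195e+00, -7.30905294e-06,
        1.68356664e+00, -1.03126187e-01]), 'qvel': array([ 1.80272793e-03, -7.08342860e-04,  1.02782560e-03, -7.95965805e-05,
        7.33423673e-05, -1.33157616e-03]), 'joint_torque': array([ 8.71049997e-04, -3.40187323e+01, -3.02427757e+01,  7.19357142e-02,
        3.28325853e-02, -1.80900870e-04]), 'tool_pos': array([0.22640836, 0.50066687, 0.21231769]), 'ee_rot': array([-3.13944580e+00, -2.14881287e-04,  2.71683957e+00]), 'wrist_force': array([-0.06575206, -0.15568059,  1.43466391]), 'wrist_torque': array([ 0.0169438 , -0.01603874, -0.02670109]), 'width': 0.09365901108533131}
side {'intrinsics': array([[420.0940357 ,   0.        , 253.01207426],
       [  0.        , 420.0940357 , 189.61130043],
       [  0.        ,   0.        ,   1.        ]]), 'origin': array([-0.06708937, -0.6694158 ,  0.591447  ]), 'orientation': array([-2.09358564, -0.02425352, -0.680084  ])}
flask_25_mid 0.85 [197.9, 188.6, 217.6, 217.7] 343
flask_25_mid 0.81 [144.6, 176.3, 164.0, 206.9] 355
fl
[... 607 characters left out ...]
   ,   1.        ]]), 'origin': array([0.31588408, 0.03344035, 1.34197131]), 'orientation': array([-3.00594043, -0.00380918, -1.56443892])}
flask_25_mid 0.67 [201.0, 207.2, 213.6, 224.8] 159
flask_25_mid 0.58 [183.7, 231.5, 202.0, 248.5] 137
flask_25_mid 0.46 [238.5, 233.5, 249.6, 243.5] 142
flask_50_mid 0.49 [257.0, 199.3, 272.5, 207.7] 193
flask_100_mid 0.62 [363.4, 211.9, 390.5, 228.3] 364
flask_100_mid 0.29 [150.7, 212.8, 172.5, 232.0] 307
flask_250_mid 0.91 [313.0, 200.1, 339.8, 225.1] 614
tile_a_top 0.58 [279.0, 134.0, 315.1, 166.4] 1105
balance_mid 0.71 [369.1, 114.5, 419.9, 172.1] 2925
balance_mid 0.26 [239.9, 134.3, 274.5, 166.6] 1131
beaker_mid 0.58 [152.6, 212.9, 173.6, 230.8] 322
```

```bash
python3 - <<'E'
import cv2,numpy as np
p=cv2.imread("pics/top0.png"); c=p[95:265,120:440]; cv2.imwrite("pics/topc.png",cv2.resize(c,None,fx=2.5,fy=2.5,interpolation=cv2.INTER_CUBIC))
p=cv2.imread("pics/side0.png"); c=p[120:345,110:490]; cv2.imwrite("pics/sidec.png",cv2.resize(c,None,fx=2.1,fy=2.1,interpolation=cv2.INTER_CUBIC))
E
```

```text
(no output)
```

View pics/topc.png

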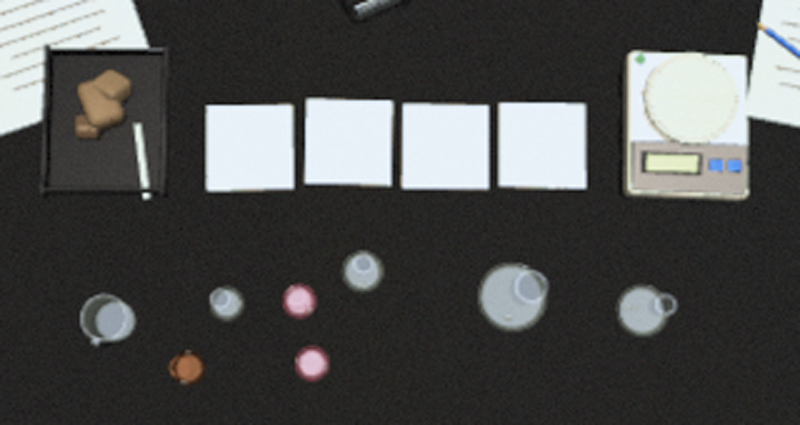

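View pics/sidec.png

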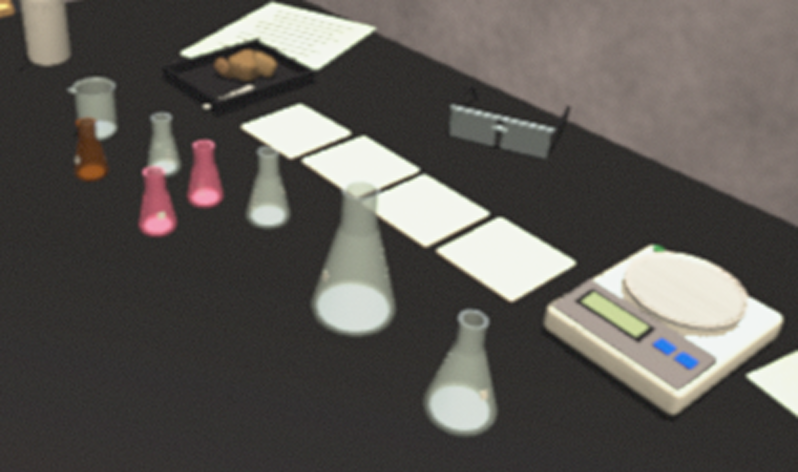

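The top crop shows the balance at the right end (crop px 690,125) and the tiles at x≈250, 348, 445 and 542. Clear flasks: 25 ml at (228,304), 50 ml at (362,272), 250 ml at (512,297), 100 ml at (641,311). Beaker at (110,318), decoys brown and pink. The side view agrees. Next I fit the flask outlines in both views.

```bash
cat >h.py <<'E'
from bench import *
import cv2,numpy as np
from scipy.optimize import minimize
from scipy.spatial.transform import Rotation as R
F={25:(.042,.022,.050,.075),50:(.051,.022,.062,.090),100:(.064,.022,.077,.105),250:(.085,.034,.105,.145)}
def cam(n):
    c=camera_model(n); return np.array(c["intrinsics"]),np.array(c["origin"]),R.from_euler("xyz",c["orientation"]).as_matrix()
def proj(c,P): q=(np.atleast_2d(P)-c[1])@c[2]@c[0].T; return q[:,:2]/q[:,2:]
def ray(c,uv,z):
    uv=np.atleast_2d(uv); d=np.c_[uv,np.ones(len(uv))]@np.linalg.inv(c[0]).T@c[2].T
    return c[1]+d*((z-c[1][2])/d[:,2])[:,None]
def sil(c,f,x,y,z0,S):
    m=np.zeros((384*S,512*S),np.uint8); D,N,hn,H=F[f]; t=np.linspace(0,2*np.pi,40)
    ring=lambda r,z:np.c_[x+r*np.cos(t),y+r*np.sin(t),0*t+z]
    for a,b in(((D/2,0),(N/2,hn)),((N/2,hn),(N/2,H))):
        h=cv2.convexHull(proj(c,np.r_[ring(a[0],z0+a[1]),ring(b[0],z0+b[1])]).astype(np.float32))
        cv2.fillConvexPoly(m,np.round(((h+.5)*S-.5)*16).astype(np.int32),1,shift=4)
    return m
def fit(c,f,mask,x0,z0=0.,free=False):
    S=4; M=cv2.resize(mask.astype(np.uint8),None,fx=S,fy=S,interpolation=cv2.INTER_NEAREST)
    def cost(v):
        s=sil(c,f,v[0],v[1],z0+(v[2] if free else 0),S); return 1-(s&M).sum()/max(1,(s|M).sum())
    n=3 if free else 2
    v0=np.r_[x0,0][:n]; sim=np.r_[[v0],v0+.012*np.eye(n)]
    r=minimize(cost,v0,method="Nelder-Mead",options=dict(initial_simplex=sim,xatol=1e-4,fatol=1e-4)); return r.x,1-r.fun
def tmask(p,uv,rad,thr=18):
    g=p.astype(int).max(2); b=np.median(g[200:250,120:420]); m=np.zeros(g.shape,np.uint8)
    m[g>b+thr]=1; w=np.zeros_like(m); cv2.circle(w,tuple(int(round(a)) for a in uv),rad,1,-1); m=m&w
    n,l,s,_=cv2.connectedComponentsWithStats(m); k=1+s[1:,4].argmax(); m=(l==k).astype(np.uint8)
    cs,_=cv2.findContours(m,0,2); o=np.zeros_like(m); cv2.drawContours(o,cs,-1,1,-1); return o
E
python3 - <<'E'
from h import *
T=cam("top");Sd=cam("side"); pt=np.load("/tmp/top0.npz"); ps=np.load("/tmp/side0.npz")
seed={25:(224,302),50:(362,270),100:(648,310),250:(516,293)}
g=pt["p"].min(2); n,l,s,ce=cv2.connectedComponentsWithStats((g>170).astype(np.uint8))
for i in range(1,n):
    if s[i,4]>700 and s[i,1]+s[i,3]<250:
        r=cv2.minAreaRect(np.argwhere(l==i)[:,::-1].astype(np.float32)); cs=np.array(r[0])
        P=ray(T,cs,.006)[0]; B=ray(T,cv2.boxPoints(r),.006); print("tile?",cs.round(1),s[i,4],P.round(4),"sides",np.linalg.norm(np.diff(B,axis=0),axis=1).round(4), "depth z",round(float((T[1]+T[2]@(np.linalg.inv(T[0])@[*cs,1])*np.median(pt['d'][l==i]))[2]),4))
seedS={25:(197,258,0),}
for f,(a,b) in seed.items():
    uv=np.array([120+a/2.5,95+b/2.5]); rad={25:11,50:13,100:19,250:20}[f]
    m=tmask(pt["p"],uv,rad); x0=ray(T,uv,.02)[0,:2]
    v,i=fit(T,f,m,x0); vf,i2=fit(T,f,m,x0,free=True)
    pr=proj(Sd,[*v,F[f][3]/2])[0]; rs=int(proj(Sd,[*v,0])[0,1]-pr[1])+6
    m2=tmask(ps["p"],pr,rs); v2,j=fit(Sd,f,m2,v); v2f,j2=fit(Sd,f,m2,v,free=True)
    print(f,m.sum(),"top",v.round(4),round(i,3),vf.round(4),"side",v2.round(4),round(j,3),v2f.round(4),round(j2,3))
print("beaker", ray(T,[120+108/2.5,95+320/2.5],.03))
for a,b in((300,300),(312,363),(187,367)): print("decoy",ray(T,[120+a/2.5,95+b/2.5],.02))
E
```

```text
tile? [137.2  98.1] 4743 [0.7856 0.4199 0.006 ] sides [0.2183 0.2789 0.2129] depth z -0.0014
tile? [432.4 117.2] 7372 [ 0.7301 -0.5139  0.006 ] sides [0.3819 0.3873 0.3819] depth z 0.0022
tile? [259.  151.5] 1141 [0.6157 0.0329 0.006 ] sides [0.1066 0.1051 0.1055] depth z 0.006
tile? [219.5 153.5] 1145 [0.6084 0.1559 0.006 ] sides [0.1033 0.1049 0.1022] depth z 0.006
tile? [297.5 153. ] 1122 [ 0.6118 -0.0871  0.006 ] sides [0.1034 0.1019 0.1024] depth z 0.006
tile? [336.5 152.5] 1143 [ 0.6142 -0.2088  0.006 ] sides [0.1035 0.1051 0.1025] depth z 0.0062
25 163 top [0.4141 0.1806] 0.913 [0.4138 0.1802 0.0046] side [0.4135 0.1825] 0.809 [0.4107 0.1753 0.0055] 0.82
50 230 top [0.4545 0.0141] 0.939 [0.4528 0.0143 0.0179] side [0.4561 0.0176] 0.797 [ 0.4276 -0.0211  0.0322] 0.851
100 391 top [ 0.4085 -0.3296] 0.942 [ 0.4081 -0.3282  0.0053] side [ 0.4208 -0.3194] 0.86 [ 0.4502 -0.2983 -0.0345] 0.898
250 642 top [ 0.4247 -0.1699] 0.955 [ 0.4229 -0.1665  0.0219] side [ 0.4401 -0.1529] 0.75 [ 0.4555 -0.1373 -0.0182] 0.761
beaker [[0.38977824 0.31811729 0.03      ]]
decoy [[0.41602372 0.08909427 0.02      ]]
decoy [[0.3404154  0.07374617 0.02      ]]
decoy [[0.33468669 0.22358501 0.02      ]]
```

```bash
python3 - <<'E'
from h import *
Sd=cam("side");T=cam("top")
snapshot("side")
X={25:(.4141,.1806),50:(.4545,.0141),100:(.4085,-.3296),250:(.4247,-.1699)}
for f,x in X.items():
    rs=[r for r in silhouettes("side",f"flask_{f}_mid")]
    pr=proj(Sd,[*x,F[f][3]/2])[0]
    if rs:
        r=min(rs,key=lambda r:np.hypot((r["rect"][0]+r["rect"][2])/2-pr[0],(r["rect"][1]+r["rect"][3])/2-pr[1]))
        v,j=fit(Sd,f,r["pixels"],x); print(f,r["rect"],v.round(4),round(j,3))
C=lambda a,b:(110+a/2.1,120+b/2.1)
for f,ft,rim in((25,(163,166),(162,119)),(50,(268,214),(268,153)),(100,(461,409),(473,320)),(250,(353,308),(360,189))):
    a=ray(Sd,C(*ft),0)[0]; print(f,"foot",a.round(4),"rim@H",ray(Sd,C(*rim),F[f][3])[0].round(4))
p=np.load("/tmp/side0.npz")["p"]
n,l,s,ce=cv2.connectedComponentsWithStats((p.min(2)>170).astype(np.uint8))
for i in range(1,n):
    if 250<s[i,4]<2500: print("side tile",s[i],ray(Sd,ce[i],.006)[0].round(4))
P=get_obs(); print(R.from_euler("xyz",P["ee_rot"]).as_matrix().round(3))
E
```

```text
25 [181.9, 172.8, 195.0, 203.8] [0.4184 0.185 ] 0.798
50 [225.1, 189.1, 249.4, 228.2] [0.4576 0.0165] 0.892
100 [312.8, 265.5, 347.8, 328.0] [ 0.4108 -0.3274] 0.955
250 [261.5, 204.4, 298.2, 278.5] [ 0.4266 -0.168 ] 0.962
25 foot [0.4159 0.1853 0.    ] rim@H [0.4117 0.1731 0.075 ]
50 foot [0.4579 0.0176 0.    ] rim@H [0.4509 0.0094 0.09  ]
100 foot [ 0.41 -0.33  0.  ] rim@H [ 0.4067 -0.3301  0.105 ]
250 foot [ 0.4248 -0.1696  0.    ] rim@H [ 0.4231 -0.1696  0.145 ]
side tile [ 197  121   91   32 1291] [0.8096 0.4233 0.006 ]
side tile [226 170  50  25 700] [0.6057 0.1516 0.006 ]
side tile [254 185  55  29 842] [0.6137 0.0285 0.006 ]
side tile [ 289  203   54   34 1033] [ 0.6095 -0.0935  0.006 ]
side tile [ 319  224   65   39 1335] [ 0.6107 -0.2135  0.006 ]
side tile [261 254  34  24 624] [ 0.4214 -0.172   0.006 ]
side tile [ 466  282   46   52 1273] [ 0.6806 -0.5119  0.006 ]
side tile [315 303  28  22 488] [ 0.4063 -0.3304  0.006 ]
[[-0.911  0.412  0.   ]
 [ 0.412  0.911  0.   ]
 [-0.     0.    -1.   ]]
```

step_arm(
  steps=[
    {"jaw": 0.6, "tx": -0.304, "ty": -0.214, "tz": 0.03, "az": 1.146},
    {"jaw": 0.6, "tx": -0.304, "ty": -0.214, "tz": 0.03, "az": 1.146},
    {"jaw": 0.6, "tx": -0.304, "ty": -0.214, "tz": 0.03, "az": 1.146},
    {"jaw": 0.6, "tx": -0.304, "ty": -0.214, "tz": 0.03, "az": 1.146},
    {"jaw": 0.6, "tx": -0.304, "ty": -0.214, "tz": 0.03, "az": 1.146},
    {"jaw": 0.6, "tx": -0.304, "ty": -0.214, "tz": 0.03, "az": 1.146},
    {"jaw": 0.6, "tx": -0.304, "ty": -0.214, "tz": 0.03, "az": 1.146},
    {"jaw": 0.6, "tx": -0.304, "ty": -0.214, "tz": 0.03, "az": 1.146},
  ],
)

```text
invalid input
```

step_arm(
  steps=[
    {"jaw": 0.6, "tx": -0.304, "ty": -0.214, "tz": 0.03, "ax": 0, "ay": 0, "az": 1.146},
    {"jaw": 0.6, "tx": -0.304, "ty": -0.214, "tz": 0.03, "ax": 0, "ay": 0, "az": 1.146},
    {"jaw": 0.6, "tx": -0.304, "ty": -0.214, "tz": 0.03, "ax": 0, "ay": 0, "az": 1.146},
    {"jaw": 0.6, "tx": -0.304, "ty": -0.214, "tz": 0.03, "ax": 0, "ay": 0, "az": 1.146},
    {"jaw": 0.6, "tx": -0.304, "ty": -0.214, "tz": 0.03, "ax": 0, "ay": 0, "az": 1.146},
    {"jaw": 0.6, "tx": -0.304, "ty": -0.214, "tz": 0.03, "ax": 0, "ay": 0, "az": 1.146},
    {"jaw": 0.6, "tx": -0.304, "ty": -0.214, "tz": 0.03, "ax": 0, "ay": 0, "az": 1.146},
    {"jaw": 0.6, "tx": -0.304, "ty": -0.214, "tz": 0.03, "ax": 0, "ay": 0, "az": 1.146},
  ],
)

```text
time: 1.85
tool_pos: [0.4167, 0.1776, 0.1833]
ee_rot: [3.141, 0.001, 1.562]
wrist_force: [0.0, 0.5, -0.8]
width: 0.0567
```

step_arm(
  steps=[
    {"jaw": 0.6, "tx": 0.003, "ty": -0.002, "tz": 0.03, "ax": 0, "ay": 0, "az": 0},
    {"jaw": 0.6, "tx": 0.003, "ty": -0.002, "tz": 0.06, "ax": 0, "ay": 0, "az": 0},
    {"jaw": 0.6, "tx": 0.003, "ty": -0.002, "tz": 0.085, "ax": 0, "ay": 0, "az": 0},
    {"jaw": 0.6, "tx": 0.003, "ty": -0.002, "tz": 0.105, "ax": 0, "ay": 0, "az": 0},
    {"jaw": 0.6, "tx": 0.003, "ty": -0.002, "tz": 0.118, "ax": 0, "ay": 0, "az": 0},
    {"jaw": 0.6, "tx": 0.003, "ty": -0.002, "tz": 0.124, "ax": 0, "ay": 0, "az": 0},
    {"jaw": 0.6, "tx": 0.003, "ty": -0.002, "tz": 0.124, "ax": 0, "ay": 0, "az": 0},
    {"jaw": 0.6, "tx": 0.003, "ty": -0.002, "tz": 0.124, "ax": 0, "ay": 0, "az": 0},
  ],
)

```text
time: 2.65
tool_pos: [0.4156, 0.1807, 0.0603]
ee_rot: [3.139, 0.001, 1.562]
wrist_force: [-0.1, 0.5, 0.6]
width: 0.0564
```

```bash
python3 - <<'E'
from h import *
p,d=snapshot("side"); cv2.imwrite("pics/s1.png",cv2.resize(p[130:260,120:280,::-1],None,fx=4,fy=4,interpolation=cv2.INTER_CUBIC)); print(get_obs()["tool_pos"])
E
```

```text
[0.41575139 0.1807696  0.06050742]
```

View pics/s1.png

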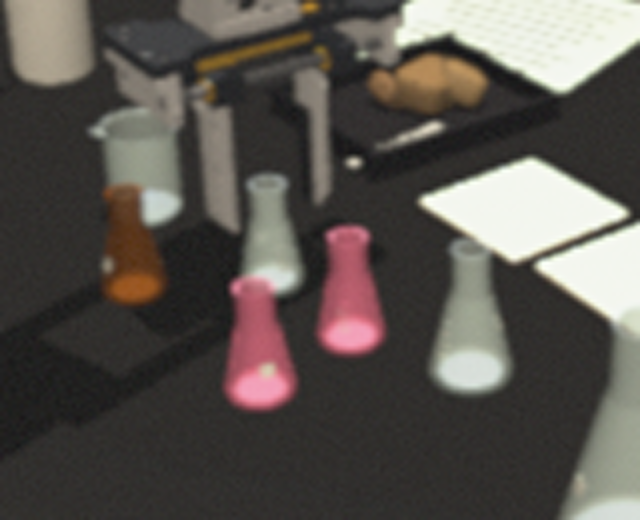

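The fingers stand either side of the 25 ml neck (crop px 268,190), clear of the decoys. I'll close.

step_arm(
  steps=[
    {"jaw": 0.3, "tx": 0, "ty": 0, "tz": 0, "ax": 0, "ay": 0, "az": 0},
    {"jaw": 0.15, "tx": 0, "ty": 0, "tz": 0, "ax": 0, "ay": 0, "az": 0},
    {"jaw": 0.15, "tx": 0, "ty": 0, "tz": 0, "ax": 0, "ay": 0, "az": 0},
    {"jaw": 0.1, "tx": 0, "ty": 0, "tz": 0, "ax": 0, "ay": 0, "az": 0},
    {"jaw": 0.1, "tx": 0, "ty": 0, "tz": -0.01, "ax": 0, "ay": 0, "az": 0},
    {"jaw": 0.1, "tx": 0, "ty": 0, "tz": -0.03, "ax": 0, "ay": 0, "az": 0},
    {"jaw": 0.1, "tx": 0, "ty": 0, "tz": -0.06, "ax": 0, "ay": 0, "az": 0},
    {"jaw": 0.1, "tx": 0, "ty": 0, "tz": -0.06, "ax": 0, "ay": 0, "az": 0},
  ],
)

```text
time: 3.5
tool_pos: [0.4185, 0.1817, 0.1255]
ee_rot: [3.13, -0.002, 1.562]
wrist_force: [0.5, 0.0, 0.0]
width: 0.0213
```

step_arm(
  steps=[
    {"jaw": 0.1, "tx": 0, "ty": 0.03, "tz": 0, "ax": 0, "ay": 0, "az": 0},
    {"jaw": 0.1, "tx": 0, "ty": 0.07, "tz": 0, "ax": 0, "ay": 0, "az": 0},
    {"jaw": 0.1, "tx": 0, "ty": 0.11, "tz": 0, "ax": 0, "ay": 0, "az": 0},
    {"jaw": 0.1, "tx": -0.02, "ty": 0.15, "tz": 0, "ax": 0, "ay": 0, "az": 0},
    {"jaw": 0.1, "tx": -0.05, "ty": 0.18, "tz": 0, "ax": 0, "ay": 0, "az": 0},
    {"jaw": 0.1, "tx": -0.09, "ty": 0.195, "tz": 0, "ax": 0, "ay": 0, "az": 0},
    {"jaw": 0.1, "tx": -0.13, "ty": 0.195, "tz": 0, "ax": 0, "ay": 0, "az": 0},
    {"jaw": 0.1, "tx": -0.17, "ty": 0.195, "tz": 0, "ax": 0, "ay": 0, "az": 0},
  ],
)

```text
time: 4.3
tool_pos: [0.612, 0.0085, 0.126]
ee_rot: [3.132, -0.003, 1.562]
wrist_force: [0.0, -0.3, -0.8]
width: 0.0213
```

```bash
python3 - <<'E'
from bench import *
o=get_obs(); print(o["tool_pos"],o["ee_rot"],o["time"])
E
```

```text
[0.61197812 0.0084595  0.12604645] [ 3.13157370e+00 -2.50576204e-03  1.56238020e+00] 4.3
```

step_arm(
  steps=[
    {"jaw": 0.1, "tx": -0.04, "ty": 0.004, "tz": 0, "ax": 0.008, "ay": 0, "az": 0},
    {"jaw": 0.1, "tx": -0.08, "ty": 0.004, "tz": 0, "ax": 0.008, "ay": 0, "az": 0},
    {"jaw": 0.1, "tx": -0.12, "ty": 0.004, "tz": 0, "ax": 0.008, "ay": 0, "az": 0},
    {"jaw": 0.1, "tx": -0.16, "ty": 0.004, "tz": 0, "ax": 0.008, "ay": 0, "az": 0},
    {"jaw": 0.1, "tx": -0.195, "ty": 0.004, "tz": 0, "ax": 0.008, "ay": 0, "az": 0},
    {"jaw": 0.1, "tx": -0.218, "ty": 0.004, "tz": 0.01, "ax": 0.008, "ay": 0, "az": 0},
    {"jaw": 0.1, "tx": -0.218, "ty": 0.004, "tz": 0.03, "ax": 0.008, "ay": 0, "az": 0},
    {"jaw": 0.1, "tx": -0.218, "ty": 0.004, "tz": 0.03, "ax": 0.008, "ay": 0, "az": 0},
  ],
)

```text
time: 5.1
tool_pos: [0.612, -0.2095, 0.0911]
ee_rot: [-3.136, -0.006, 1.561]
wrist_force: [-0.3, 0.7, -0.8]
width: 0.0211
```

```bash
python3 - <<'E'
from h import *
o=get_obs(); print(o["tool_pos"],o["ee_rot"],o["time"],o["wrist_force"])
p,d=snapshot("side"); cv2.imwrite("pics/s2.png",cv2.resize(p[160:290,260:420,::-1],None,fx=4,fy=4,interpolation=cv2.INTER_CUBIC))
E
```

```text
[ 0.6119647  -0.2095206   0.09113018] [-3.13644353 -0.00579341  1.560605  ] 5.1 [-0.27192309  0.65644422 -0.83935019]
```

View pics/s2.png

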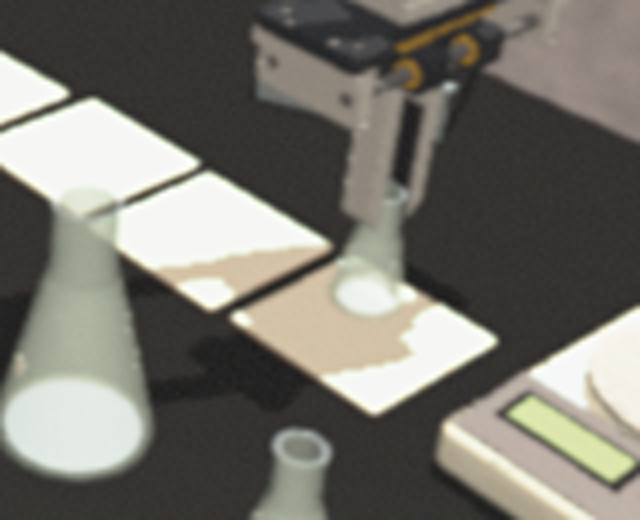

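```bash
python3 - <<'E'
from h import *
S=cam("side");print((proj(S,[[.614,-.2095,.031],[.614,-.2095,.106],[.614,-.2095,.05]])-[260,160])*4)
E
```

```text
[[367.34367888 289.51063103]
 [386.62213065 178.55854759]
 [372.08446979 262.22624977]]
```

step_arm(
  steps=[
    {"jaw": 0.1, "tx": 0, "ty": 0.001, "tz": 0.008, "ax": 0, "ay": 0, "az": 0},
    {"jaw": 0.1, "tx": 0, "ty": 0.001, "tz": 0.014, "ax": 0, "ay": 0, "az": 0},
    {"jaw": 0.1, "tx": 0, "ty": 0.001, "tz": 0.017, "ax": 0, "ay": 0, "az": 0},
    {"jaw": 0.1, "tx": 0, "ty": 0.001, "tz": 0.019, "ax": 0, "ay": 0, "az": 0},
    {"jaw": 0.1, "tx": 0, "ty": 0.001, "tz": 0.02, "ax": 0, "ay": 0, "az": 0},
    {"jaw": 0.1, "tx": 0, "ty": 0.001, "tz": 0.02, "ax": 0, "ay": 0, "az": 0},
  ],
)

```text
time: 5.75
tool_pos: [0.6139, -0.2089, 0.0731]
ee_rot: [-3.139, -0.005, 1.562]
wrist_force: [-0.0, -0.5, -0.9]
width: 0.0211
```

step_arm(
  steps=[
    {"jaw": 0.1, "tx": 0, "ty": 0, "tz": 0.002, "ax": 0, "ay": 0, "az": 0},
    {"jaw": 0.1, "tx": 0, "ty": 0, "tz": 0.004, "ax": 0, "ay": 0, "az": 0},
    {"jaw": 0.1, "tx": 0, "ty": 0, "tz": 0.005, "ax": 0, "ay": 0, "az": 0},
    {"jaw": 0.1, "tx": 0, "ty": 0, "tz": 0.005, "ax": 0, "ay": 0, "az": 0},
  ],
)

```text
time: 6.15
tool_pos: [0.6145, -0.2092, 0.0723]
ee_rot: [3.141, -0.003, 1.562]
wrist_force: [-4.3, 1.4, 11.1]
width: 0.0211
```

step_arm(
  steps=[
    {"jaw": 0.1, "tx": 0, "ty": 0, "tz": 0, "ax": 0, "ay": 0, "az": 0},
    {"jaw": 0.26, "tx": 0, "ty": 0, "tz": 0, "ax": 0, "ay": 0, "az": 0},
    {"jaw": 0.35, "tx": 0, "ty": 0, "tz": 0, "ax": 0, "ay": 0, "az": 0},
    {"jaw": 0.6, "tx": 0, "ty": 0, "tz": 0, "ax": 0, "ay": 0, "az": 0},
    {"jaw": 0.6, "tx": 0, "ty": 0, "tz": 0, "ax": 0, "ay": 0, "az": 0},
    {"jaw": 0.6, "tx": 0, "ty": 0, "tz": -0.03, "ax": 0, "ay": 0, "az": 0},
    {"jaw": 0.6, "tx": 0, "ty": 0, "tz": -0.07, "ax": 0, "ay": 0, "az": 0},
    {"jaw": 0.6, "tx": 0, "ty": 0, "tz": -0.11, "ax": 0, "ay": 0, "az": 0},
  ],
)

```text
time: 6.95
tool_pos: [0.6138, -0.2093, 0.1822]
ee_rot: [-3.139, -0.004, 1.562]
wrist_force: [0.2, -0.1, -0.4]
width: 0.0563
```

step_arm(
  steps=[
    {"jaw": 0.6, "tx": 0.223, "ty": -0.161, "tz": 0.02, "ax": 0, "ay": 0, "az": -0.009},
    {"jaw": 0.6, "tx": 0.223, "ty": -0.161, "tz": 0.02, "ax": 0, "ay": 0, "az": -0.009},
    {"jaw": 0.6, "tx": 0.223, "ty": -0.161, "tz": 0.02, "ax": 0, "ay": 0, "az": -0.009},
    {"jaw": 0.6, "tx": 0.223, "ty": -0.161, "tz": 0.02, "ax": 0, "ay": 0, "az": -0.009},
    {"jaw": 0.6, "tx": 0.223, "ty": -0.161, "tz": 0.02, "ax": 0, "ay": 0, "az": -0.009},
    {"jaw": 0.6, "tx": 0.223, "ty": -0.161, "tz": 0.02, "ax": 0, "ay": 0, "az": -0.009},
    {"jaw": 0.6, "tx": 0.223, "ty": -0.161, "tz": 0.02, "ax": 0, "ay": 0, "az": -0.009},
    {"jaw": 0.6, "tx": 0.223, "ty": -0.161, "tz": 0.02, "ax": 0, "ay": 0, "az": -0.009},
  ],
)

```text
time: 7.75
tool_pos: [0.455, 0.0152, 0.1638]
ee_rot: [-3.14, -0.004, 1.572]
wrist_force: [0.7, 0.3, 0.9]
width: 0.0565
```

```bash
python3 - <<'E'
from h import *
p,d=snapshot("side"); cv2.imwrite("pics/s3.png",cv2.resize(p[120:320,130:420,::-1],None,fx=2.7,fy=2.7,interpolation=cv2.INTER_CUBIC))
S=cam("side")
for r in silhouettes("side","flask_25_mid"):
    print(r["rect"],r["confidence"])
    if abs(r["rect"][0]-340)<20: print(fit(S,25,r["pixels"],(.614,-.209),.006))
print((proj(S,[[.614,-.2095,.006],[.614,-.2095,.081]])-[130,120])*2.7)
E
```

```text
[342.4, 209.3, 360.3, 245.7] 0.95
(array([ 0.61694728, -0.20882559]), np.float64(0.9069422101225096))
[200.5, 188.3, 218.3, 218.4] 0.93
[175.6, 198.3, 193.4, 232.5] 0.76
[145.6, 176.0, 162.9, 207.3] 0.58
[[594.84115536 327.10724613]
 [607.51695104 254.15502167]]
```

View pics/s3.png

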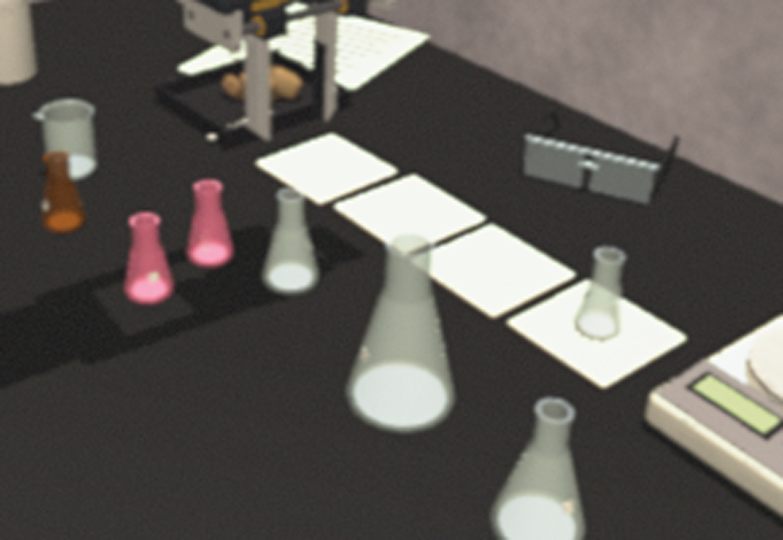

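The picture shows the 25 ml standing upright on the tile by the balance (crop px 597,325), fit at (0.617,-0.209) against the tile's (0.614,-0.2095). Next is the 50 ml, gripped slightly higher on the neck.

step_arm(
  steps=[
    {"jaw": 0.6, "tx": -0.001, "ty": 0, "tz": 0.03, "ax": 0, "ay": 0, "az": 0},
    {"jaw": 0.6, "tx": -0.001, "ty": 0, "tz": 0.055, "ax": 0, "ay": 0, "az": 0},
    {"jaw": 0.6, "tx": -0.001, "ty": 0, "tz": 0.075, "ax": 0, "ay": 0, "az": 0},
    {"jaw": 0.6, "tx": -0.001, "ty": 0, "tz": 0.086, "ax": 0, "ay": 0, "az": 0},
    {"jaw": 0.6, "tx": -0.001, "ty": 0, "tz": 0.089, "ax": 0, "ay": 0, "az": 0},
    {"jaw": 0.6, "tx": -0.001, "ty": 0, "tz": 0.089, "ax": 0, "ay": 0, "az": 0},
    {"jaw": 0.3, "tx": -0.001, "ty": 0, "tz": 0.089, "ax": 0, "ay": 0, "az": 0},
    {"jaw": 0.3, "tx": -0.001, "ty": 0, "tz": 0.089, "ax": 0, "ay": 0, "az": 0},
  ],
)

```text
time: 8.65
tool_pos: [0.4564, 0.0136, 0.0759]
ee_rot: [3.141, -0.004, 1.57]
wrist_force: [0.2, -0.5, -0.5]
width: 0.0434
```

step_arm(
  steps=[
    {"jaw": 0.2, "tx": 0, "ty": 0, "tz": 0, "ax": 0, "ay": 0, "az": 0},
    {"jaw": 0.1, "tx": 0, "ty": 0, "tz": 0, "ax": 0, "ay": 0, "az": 0},
    {"jaw": 0.1, "tx": 0, "ty": 0, "tz": 0, "ax": 0, "ay": 0, "az": 0},
    {"jaw": 0.1, "tx": 0, "ty": 0, "tz": 0, "ax": 0, "ay": 0, "az": 0},
  ],
)

```text
time: 9.05
tool_pos: [0.4565, 0.0136, 0.0762]
ee_rot: [3.14, -0.004, 1.57]
wrist_force: [-0.3, 0.0, 1.0]
width: 0.0213
```

step_arm(
  steps=[
    {"jaw": 0.1, "tx": 0, "ty": 0, "tz": -0.02, "ax": 0, "ay": 0, "az": 0},
    {"jaw": 0.1, "tx": 0, "ty": 0, "tz": -0.05, "ax": 0, "ay": 0, "az": 0},
    {"jaw": 0.1, "tx": 0, "ty": 0.03, "tz": -0.06, "ax": 0, "ay": 0, "az": 0},
    {"jaw": 0.1, "tx": -0.03, "ty": 0.07, "tz": -0.06, "ax": 0, "ay": 0, "az": 0},
    {"jaw": 0.1, "tx": -0.06, "ty": 0.11, "tz": -0.06, "ax": 0, "ay": 0, "az": 0},
    {"jaw": 0.1, "tx": -0.085, "ty": 0.14, "tz": -0.055, "ax": 0, "ay": 0, "az": 0},
    {"jaw": 0.1, "tx": -0.1015, "ty": 0.156, "tz": -0.04, "ax": 0, "ay": 0, "az": 0},
    {"jaw": 0.1, "tx": -0.1015, "ty": 0.156, "tz": -0.03, "ax": 0, "ay": 0, "az": 0},
  ],
)

```text
time: 9.85
tool_pos: [0.6135, -0.0903, 0.104]
ee_rot: [-3.141, -0.003, 1.567]
wrist_force: [-0.1, 0.0, -0.4]
width: 0.0211
```

step_arm(
  steps=[
    {"jaw": 0.1, "tx": 0.002, "ty": -0.002, "tz": 0.006, "ax": 0, "ay": 0, "az": 0},
    {"jaw": 0.1, "tx": 0.002, "ty": -0.002, "tz": 0.011, "ax": 0, "ay": 0, "az": 0},
    {"jaw": 0.1, "tx": 0.002, "ty": -0.002, "tz": 0.014, "ax": 0, "ay": 0, "az": 0},
    {"jaw": 0.1, "tx": 0.002, "ty": -0.002, "tz": 0.016, "ax": 0, "ay": 0, "az": 0},
    {"jaw": 0.1, "tx": 0.002, "ty": -0.002, "tz": 0.018, "ax": 0, "ay": 0, "az": 0},
    {"jaw": 0.1, "tx": 0.002, "ty": -0.002, "tz": 0.019, "ax": 0, "ay": 0, "az": 0},
  ],
)

```text
time: 10.45
tool_pos: [0.6115, -0.088, 0.0855]
ee_rot: [3.141, -0.003, 1.568]
wrist_force: [-0.0, -0.7, 0.2]
width: 0.0214
```

step_arm(
  steps=[
    {"jaw": 0.1, "tx": 0, "ty": 0, "tz": 0.001, "ax": 0, "ay": 0, "az": 0},
    {"jaw": 0.1, "tx": 0, "ty": 0, "tz": 0.002, "ax": 0, "ay": 0, "az": 0},
    {"jaw": 0.1, "tx": 0, "ty": 0, "tz": 0.003, "ax": 0, "ay": 0, "az": 0},
    {"jaw": 0.1, "tx": 0, "ty": 0, "tz": 0.0035, "ax": 0, "ay": 0, "az": 0},
  ],
)

```text
time: 10.85
tool_pos: [0.6116, -0.0881, 0.0823]
ee_rot: [3.141, -0.003, 1.568]
wrist_force: [-0.2, -0.2, 2.2]
width: 0.0212
```

step_arm(
  steps=[
    {"jaw": 0.1, "tx": 0, "ty": 0, "tz": 0.001, "ax": 0, "ay": 0, "az": 0},
    {"jaw": 0.26, "tx": 0, "ty": 0, "tz": 0.001, "ax": 0, "ay": 0, "az": 0},
    {"jaw": 0.35, "tx": 0, "ty": 0, "tz": 0, "ax": 0, "ay": 0, "az": 0},
    {"jaw": 0.6, "tx": 0, "ty": 0, "tz": 0, "ax": 0, "ay": 0, "az": 0},
    {"jaw": 0.6, "tx": 0, "ty": 0, "tz": 0, "ax": 0, "ay": 0, "az": 0},
    {"jaw": 0.6, "tx": 0, "ty": 0, "tz": -0.03, "ax": 0, "ay": 0, "az": 0},
    {"jaw": 0.6, "tx": 0, "ty": 0, "tz": -0.07, "ax": 0, "ay": 0, "az": 0},
    {"jaw": 0.7, "tx": 0, "ty": 0, "tz": -0.12, "ax": 0, "ay": 0, "az": 0},
  ],
)

```text
time: 11.65
tool_pos: [0.6101, -0.0881, 0.2008]
ee_rot: [-3.137, -0.004, 1.568]
wrist_force: [0.9, -0.4, -0.8]
width: 0.0616
```

Next the 250 ml at (0.4255,-0.1695). It has a 34 mm neck, so the jaw stays at 0.75.

step_arm(
  steps=[
    {"jaw": 0.75, "tx": -0.082, "ty": -0.185, "tz": -0.01, "ax": 0, "ay": 0, "az": 0},
    {"jaw": 0.75, "tx": -0.082, "ty": -0.185, "tz": -0.01, "ax": 0, "ay": 0, "az": 0},
    {"jaw": 0.75, "tx": -0.082, "ty": -0.185, "tz": -0.01, "ax": 0, "ay": 0, "az": 0},
    {"jaw": 0.75, "tx": -0.082, "ty": -0.185, "tz": -0.01, "ax": 0, "ay": 0, "az": 0},
    {"jaw": 0.75, "tx": -0.082, "ty": -0.185, "tz": -0.01, "ax": 0, "ay": 0, "az": 0},
    {"jaw": 0.75, "tx": -0.082, "ty": -0.185, "tz": -0.01, "ax": 0, "ay": 0, "az": 0},
    {"jaw": 0.75, "tx": -0.082, "ty": -0.185, "tz": -0.01, "ax": 0, "ay": 0, "az": 0},
  ],
)

```text
time: 12.35
tool_pos: [0.4258, -0.1694, 0.2113]
ee_rot: [-3.138, -0.005, 1.568]
wrist_force: [0.5, 0.0, -0.6]
width: 0.0702
```

```bash
python3 - <<'E'
from h import *
o=get_obs(); print(o["tool_pos"],o["ee_rot"])
p,d=snapshot("side"); cv2.imwrite("pics/s4.png",cv2.resize(p[120:320,130:420,::-1],None,fx=2.7,fy=2.7,interpolation=cv2.INTER_CUBIC))
S=cam("side")
for r in silhouettes("side","flask_50_mid"): print("50",r["rect"],r["confidence"],fit(S,50,r["pixels"],(.612,-.088),.006))
E
```

```text
[ 0.42579068 -0.16938228  0.21131134] [-3.13798198 -0.00453465  1.56811419]
50 [299.9, 185.6, 324.5, 224.1] 0.92 (array([ 0.61428976, -0.0862467 ]), np.float64(0.9289934232527032))
```

View pics/s4.png

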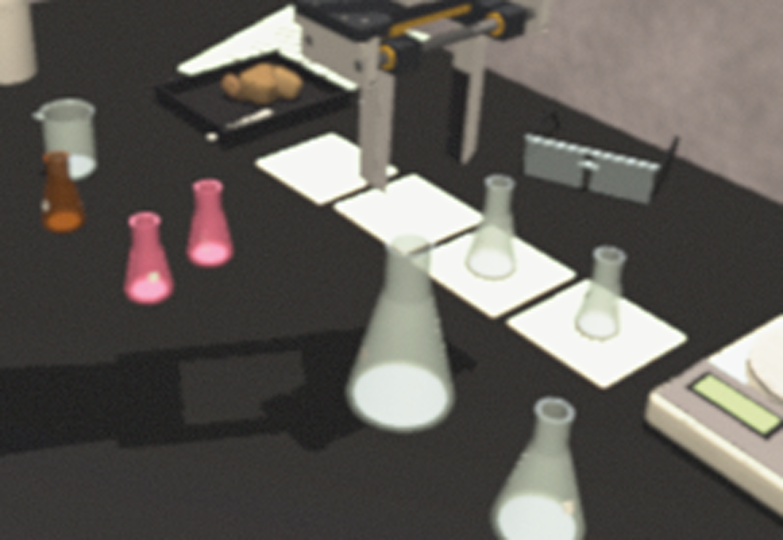

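The 50 ml stands centred on the second tile (crop px 492,262). I'll descend on the 250 ml.

step_arm(
  steps=[
    {"jaw": 0.75, "tx": 0, "ty": 0, "tz": 0.03, "ax": 0, "ay": 0, "az": 0},
    {"jaw": 0.75, "tx": 0, "ty": 0, "tz": 0.055, "ax": 0, "ay": 0, "az": 0},
    {"jaw": 0.75, "tx": 0, "ty": 0, "tz": 0.075, "ax": 0, "ay": 0, "az": 0},
    {"jaw": 0.75, "tx": 0, "ty": 0, "tz": 0.086, "ax": 0, "ay": 0, "az": 0},
    {"jaw": 0.75, "tx": 0, "ty": 0, "tz": 0.09, "ax": 0, "ay": 0, "az": 0},
    {"jaw": 0.75, "tx": 0, "ty": 0, "tz": 0.09, "ax": 0, "ay": 0, "az": 0},
    {"jaw": 0.5, "tx": 0, "ty": 0, "tz": 0.09, "ax": 0, "ay": 0, "az": 0},
    {"jaw": 0.4, "tx": 0, "ty": 0, "tz": 0.09, "ax": 0, "ay": 0, "az": 0},
  ],
)

```text
time: 13.25
tool_pos: [0.4264, -0.1691, 0.1223]
ee_rot: [-3.139, -0.004, 1.569]
wrist_force: [-0.1, -0.2, 0.2]
width: 0.0579
```

step_arm(
  steps=[
    {"jaw": 0.3, "tx": 0, "ty": 0, "tz": 0, "ax": 0, "ay": 0, "az": 0},
    {"jaw": 0.2, "tx": 0, "ty": 0, "tz": 0, "ax": 0, "ay": 0, "az": 0},
    {"jaw": 0.2, "tx": 0, "ty": 0, "tz": 0, "ax": 0, "ay": 0, "az": 0},
    {"jaw": 0.2, "tx": 0, "ty": 0, "tz": 0, "ax": 0, "ay": 0, "az": 0},
    {"jaw": 0.2, "tx": 0, "ty": 0, "tz": 0, "ax": 0, "ay": 0, "az": 0},
  ],
)

```text
time: 13.75
tool_pos: [0.4264, -0.1692, 0.1225]
ee_rot: [-3.139, -0.003, 1.569]
wrist_force: [0.1, -1.3, 2.9]
width: 0.0333
```

step_arm(
  steps=[
    {"jaw": 0.2, "tx": 0, "ty": 0, "tz": -0.015, "ax": 0, "ay": 0, "az": 0},
    {"jaw": 0.2, "tx": 0, "ty": 0, "tz": -0.045, "ax": 0, "ay": 0, "az": 0},
    {"jaw": 0.2, "tx": 0, "ty": 0, "tz": -0.08, "ax": 0, "ay": 0, "az": 0},
    {"jaw": 0.2, "tx": 0.02, "ty": 0, "tz": -0.11, "ax": 0, "ay": 0, "az": 0},
    {"jaw": 0.2, "tx": 0.05, "ty": 0.01, "tz": -0.12, "ax": 0, "ay": 0, "az": 0},
    {"jaw": 0.2, "tx": 0.085, "ty": 0.02, "tz": -0.12, "ax": 0, "ay": 0, "az": 0},
    {"jaw": 0.2, "tx": 0.12, "ty": 0.035, "tz": -0.12, "ax": 0, "ay": 0, "az": 0},
    {"jaw": 0.2, "tx": 0.16, "ty": 0.05, "tz": -0.12, "ax": 0, "ay": 0, "az": 0},
  ],
)

```text
time: 14.55
tool_pos: [0.4771, -0.0086, 0.2426]
ee_rot: [-3.139, -0.003, 1.568]
wrist_force: [0.5, 0.3, -1.6]
width: 0.033
```

step_arm(
  steps=[
    {"jaw": 0.2, "tx": 0.035, "ty": 0.025, "tz": 0, "ax": 0, "ay": 0, "az": 0},
    {"jaw": 0.2, "tx": 0.07, "ty": 0.055, "tz": 0, "ax": 0, "ay": 0, "az": 0},
    {"jaw": 0.2, "tx": 0.105, "ty": 0.085, "tz": 0, "ax": 0, "ay": 0, "az": 0},
    {"jaw": 0.2, "tx": 0.14, "ty": 0.11, "tz": 0, "ax": 0, "ay": 0, "az": 0},
    {"jaw": 0.2, "tx": 0.158, "ty": 0.127, "tz": 0.01, "ax": 0, "ay": 0, "az": 0},
    {"jaw": 0.2, "tx": 0.164, "ty": 0.131, "tz": 0.03, "ax": 0, "ay": 0, "az": 0},
    {"jaw": 0.2, "tx": 0.164, "ty": 0.131, "tz": 0.06, "ax": 0, "ay": 0, "az": 0},
    {"jaw": 0.2, "tx": 0.164, "ty": 0.131, "tz": 0.085, "ax": 0, "ay": 0, "az": 0},
  ],
)

```text
time: 15.35
tool_pos: [0.608, 0.1558, 0.1551]
ee_rot: [-3.137, -0.003, 1.569]
wrist_force: [-0.0, -0.6, -1.9]
width: 0.0338
```

```bash
python3 - <<'E'
from bench import *
o=get_obs(); print(o["tool_pos"],o["ee_rot"],o["wrist_force"])
E
```

```text
[0.6080267  0.15580589 0.15512855] [-3.13678034e+00 -2.89796048e-03  1.56885047e+00] [-0.02271281 -0.61742733 -1.91317875]
```

step_arm(
  steps=[
    {"jaw": 0.2, "tx": 0, "ty": 0, "tz": 0.008, "ax": 0, "ay": 0, "az": 0},
    {"jaw": 0.2, "tx": 0, "ty": 0, "tz": 0.014, "ax": 0, "ay": 0, "az": 0},
    {"jaw": 0.2, "tx": 0, "ty": 0, "tz": 0.018, "ax": 0, "ay": 0, "az": 0},
    {"jaw": 0.2, "tx": 0, "ty": 0, "tz": 0.021, "ax": 0, "ay": 0, "az": 0},
    {"jaw": 0.2, "tx": 0, "ty": 0, "tz": 0.023, "ax": 0, "ay": 0, "az": 0},
    {"jaw": 0.2, "tx": 0, "ty": 0, "tz": 0.0235, "ax": 0, "ay": 0, "az": 0},
  ],
)

```text
time: 15.95
tool_pos: [0.6083, 0.1559, 0.1324]
ee_rot: [-3.138, -0.003, 1.569]
wrist_force: [0.4, 0.1, -1.3]
width: 0.0338
```

step_arm(
  steps=[
    {"jaw": 0.2, "tx": 0, "ty": 0, "tz": 0.001, "ax": 0, "ay": 0, "az": 0},
    {"jaw": 0.2, "tx": 0, "ty": 0, "tz": 0.002, "ax": 0, "ay": 0, "az": 0},
    {"jaw": 0.2, "tx": 0, "ty": 0, "tz": 0.003, "ax": 0, "ay": 0, "az": 0},
    {"jaw": 0.2, "tx": 0, "ty": 0, "tz": 0.004, "ax": 0, "ay": 0, "az": 0},
    {"jaw": 0.2, "tx": 0, "ty": 0, "tz": 0.0045, "ax": 0, "ay": 0, "az": 0},
  ],
)

```text
time: 16.45
tool_pos: [0.6083, 0.1559, 0.1286]
ee_rot: [-3.139, -0.003, 1.569]
wrist_force: [-1.7, -0.1, 3.3]
width: 0.0339
```

Contact is felt (3.3 N). I'll release.

step_arm(
  steps=[
    {"jaw": 0.2, "tx": 0, "ty": 0, "tz": 0.0005, "ax": 0, "ay": 0, "az": 0},
    {"jaw": 0.4, "tx": 0, "ty": 0, "tz": 0, "ax": 0, "ay": 0, "az": 0},
    {"jaw": 0.5, "tx": 0, "ty": 0, "tz": 0, "ax": 0, "ay": 0, "az": 0},
    {"jaw": 0.75, "tx": 0, "ty": 0, "tz": 0, "ax": 0, "ay": 0, "az": 0},
    {"jaw": 0.75, "tx": 0, "ty": 0, "tz": 0, "ax": 0, "ay": 0, "az": 0},
    {"jaw": 0.75, "tx": 0, "ty": 0, "tz": -0.03, "ax": 0, "ay": 0, "az": 0},
    {"jaw": 0.75, "tx": 0, "ty": 0, "tz": -0.06, "ax": 0, "ay": 0, "az": 0},
    {"jaw": 0.75, "tx": 0, "ty": 0, "tz": -0.08, "ax": 0, "ay": 0, "az": 0},
  ],
)

```text
time: 17.25
tool_pos: [0.6092, 0.1558, 0.211]
ee_rot: [-3.141, -0.004, 1.569]
wrist_force: [0.0, 0.5, -0.1]
width: 0.0702
```

step_arm(
  steps=[
    {"jaw": 0.6, "tx": -0.485, "ty": -0.201, "tz": 0.02, "ax": 0, "ay": 0, "az": 0},
    {"jaw": 0.6, "tx": -0.485, "ty": -0.201, "tz": 0.02, "ax": 0, "ay": 0, "az": 0},
    {"jaw": 0.6, "tx": -0.485, "ty": -0.201, "tz": 0.02, "ax": 0, "ay": 0, "az": 0},
    {"jaw": 0.6, "tx": -0.485, "ty": -0.201, "tz": 0.02, "ax": 0, "ay": 0, "az": 0},
    {"jaw": 0.6, "tx": -0.485, "ty": -0.201, "tz": 0.02, "ax": 0, "ay": 0, "az": 0},
    {"jaw": 0.6, "tx": -0.485, "ty": -0.201, "tz": 0.02, "ax": 0, "ay": 0, "az": 0},
    {"jaw": 0.6, "tx": -0.485, "ty": -0.201, "tz": 0.02, "ax": 0, "ay": 0, "az": 0},
    {"jaw": 0.6, "tx": -0.485, "ty": -0.201, "tz": 0.02, "ax": 0, "ay": 0, "az": 0},
  ],
)

```text
time: 18.05
tool_pos: [0.4541, -0.2151, 0.1941]
ee_rot: [3.141, -0.003, 1.569]
wrist_force: [0.3, 0.2, 0.5]
width: 0.0562
```

```bash
python3 - <<'E'
from bench import *
o=get_obs(); print(o["tool_pos"],o["ee_rot"])
E
```

```text
[ 0.45414653 -0.21511089  0.19408515] [ 3.1407149  -0.00323704  1.56892621]
```

step_arm(
  steps=[
    {"jaw": 0.6, "tx": -0.05, "ty": -0.02, "tz": 0, "ax": 0, "ay": 0, "az": 0},
    {"jaw": 0.6, "tx": -0.09, "ty": -0.035, "tz": 0, "ax": 0, "ay": 0, "az": 0},
    {"jaw": 0.6, "tx": -0.114, "ty": -0.045, "tz": 0, "ax": 0, "ay": 0, "az": 0},
    {"jaw": 0.6, "tx": -0.114, "ty": -0.045, "tz": 0, "ax": 0, "ay": 0, "az": 0},
    {"jaw": 0.6, "tx": -0.114, "ty": -0.045, "tz": 0.02, "ax": 0, "ay": 0, "az": 0},
    {"jaw": 0.6, "tx": -0.114, "ty": -0.045, "tz": 0.04, "ax": 0, "ay": 0, "az": 0},
    {"jaw": 0.6, "tx": -0.114, "ty": -0.045, "tz": 0.05, "ax": 0, "ay": 0, "az": 0},
    {"jaw": 0.6, "tx": -0.114, "ty": -0.045, "tz": 0.05, "ax": 0, "ay": 0, "az": 0},
  ],
)

```text
time: 18.85
tool_pos: [0.4086, -0.3272, 0.1419]
ee_rot: [-3.14, -0.006, 1.57]
wrist_force: [-0.5, 0.7, 0.4]
width: 0.0562
```

```bash
python3 - <<'E'
from h import *
o=get_obs(); print(o["tool_pos"],o["ee_rot"])
p,d=snapshot("side"); cv2.imwrite("pics/s5.png",cv2.resize(p[140:365,170:430,::-1],None,fx=2.6,fy=2.6,interpolation=cv2.INTER_CUBIC))
S=cam("side")
for r in silhouettes("side","flask_250_mid"): print("250",r["rect"],r["confidence"],fit(S,250,r["pixels"],(.608,.156),.006))
for r in silhouettes("side","flask_100_mid")[:1]: print("100",r["rect"],r["confidence"],fit(S,100,r["pixels"],(.409,-.329),0))
E
```

```text
[ 0.40862476 -0.32722289  0.14192074] [-3.14001924 -0.00609882  1.57010564]
250 [343.7, 228.6, 348.4, 240.6] 0.59 (array([0.608, 0.156]), np.float64(0.0))
250 [236.6, 132.5, 264.9, 187.1] 0.55 (array([0.61021582, 0.15872066]), np.float64(0.9646493536208671))
100 [312.4, 266.8, 346.9, 327.3] 0.96 (array([ 0.41051553, -0.32725308]), np.float64(0.9477967625899281))
```

View pics/s5.png

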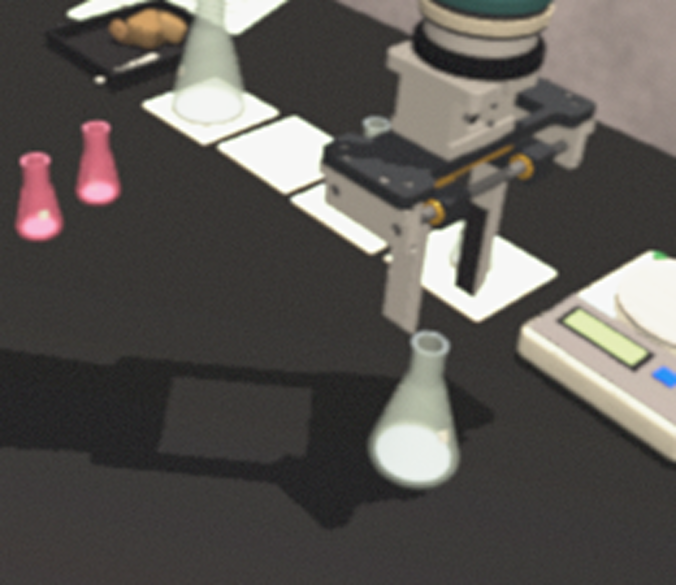

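The 250 ml stands on the far tile (crop px 208,100) and the open jaws are above the 100 ml neck (430,345). I'll descend and grasp.

step_arm(
  steps=[
    {"jaw": 0.6, "tx": -0.001, "ty": 0.001, "tz": 0.02, "ax": 0, "ay": 0, "az": 0},
    {"jaw": 0.6, "tx": -0.001, "ty": 0.001, "tz": 0.038, "ax": 0, "ay": 0, "az": 0},
    {"jaw": 0.6, "tx": -0.001, "ty": 0.001, "tz": 0.048, "ax": 0, "ay": 0, "az": 0},
    {"jaw": 0.6, "tx": -0.001, "ty": 0.001, "tz": 0.052, "ax": 0, "ay": 0, "az": 0},
    {"jaw": 0.6, "tx": -0.001, "ty": 0.001, "tz": 0.052, "ax": 0, "ay": 0, "az": 0},
    {"jaw": 0.4, "tx": -0.001, "ty": 0.001, "tz": 0.052, "ax": 0, "ay": 0, "az": 0},
    {"jaw": 0.3, "tx": -0.001, "ty": 0.001, "tz": 0.052, "ax": 0, "ay": 0, "az": 0},
    {"jaw": 0.25, "tx": -0.001, "ty": 0.001, "tz": 0.052, "ax": 0, "ay": 0, "az": 0},
  ],
)

```text
time: 19.8
tool_pos: [0.4112, -0.3301, 0.0936]
ee_rot: [3.138, -0.001, 1.57]
wrist_force: [0.5, 1.1, 0.8]
width: 0.036
```

step_arm(
  steps=[
    {"jaw": 0.2, "tx": 0, "ty": 0, "tz": 0, "ax": 0, "ay": 0, "az": 0},
    {"jaw": 0.1, "tx": 0, "ty": 0, "tz": 0, "ax": 0, "ay": 0, "az": 0},
    {"jaw": 0.1, "tx": 0, "ty": 0, "tz": 0, "ax": 0, "ay": 0, "az": 0},
    {"jaw": 0.1, "tx": 0, "ty": 0, "tz": 0, "ax": 0, "ay": 0, "az": 0},
    {"jaw": 0.1, "tx": 0, "ty": 0, "tz": 0, "ax": 0, "ay": 0, "az": 0},
  ],
)

```text
time: 20.3
tool_pos: [0.4112, -0.3302, 0.0938]
ee_rot: [3.138, -0.001, 1.57]
wrist_force: [-0.6, -0.2, 0.9]
width: 0.0212
```

step_arm(
  steps=[
    {"jaw": 0.1, "tx": 0, "ty": 0, "tz": -0.015, "ax": 0, "ay": 0, "az": 0},
    {"jaw": 0.1, "tx": 0, "ty": 0, "tz": -0.045, "ax": 0, "ay": 0, "az": 0},
    {"jaw": 0.1, "tx": 0, "ty": 0, "tz": -0.08, "ax": 0, "ay": 0, "az": 0},
    {"jaw": 0.1, "tx": 0.02, "ty": 0, "tz": -0.11, "ax": 0, "ay": 0, "az": 0},
    {"jaw": 0.1, "tx": 0.05, "ty": 0, "tz": -0.125, "ax": 0, "ay": 0, "az": 0},
    {"jaw": 0.1, "tx": 0.09, "ty": 0.01, "tz": -0.125, "ax": 0, "ay": 0, "az": 0},
    {"jaw": 0.1, "tx": 0.13, "ty": 0.02, "tz": -0.125, "ax": 0, "ay": 0, "az": 0},
    {"jaw": 0.1, "tx": 0.17, "ty": 0.03, "tz": -0.125, "ax": 0, "ay": 0, "az": 0},
  ],
)

```text
time: 21.1
tool_pos: [0.441, -0.1589, 0.219]
ee_rot: [3.138, -0.001, 1.569]
wrist_force: [1.8, -0.3, 0.0]
width: 0.0215
```

step_arm(
  steps=[
    {"jaw": 0.1, "tx": 0.04, "ty": 0.02, "tz": 0, "ax": 0, "ay": 0, "az": 0},
    {"jaw": 0.1, "tx": 0.08, "ty": 0.045, "tz": 0, "ax": 0, "ay": 0, "az": 0},
    {"jaw": 0.1, "tx": 0.12, "ty": 0.075, "tz": 0, "ax": 0, "ay": 0, "az": 0},
    {"jaw": 0.1, "tx": 0.155, "ty": 0.11, "tz": 0, "ax": 0, "ay": 0, "az": 0},
    {"jaw": 0.1, "tx": 0.18, "ty": 0.145, "tz": 0, "ax": 0, "ay": 0, "az": 0},
    {"jaw": 0.1, "tx": 0.191, "ty": 0.17, "tz": 0.01, "ax": 0, "ay": 0, "az": 0},
    {"jaw": 0.1, "tx": 0.191, "ty": 0.174, "tz": 0.035, "ax": 0, "ay": 0, "az": 0},
    {"jaw": 0.1, "tx": 0.191, "ty": 0.174, "tz": 0.06, "ax": 0, "ay": 0, "az": 0},
  ],
)

```text
time: 21.9
tool_pos: [0.6167, 0.0326, 0.1586]
ee_rot: [3.137, -0.001, 1.57]
wrist_force: [0.4, -0.5, 0.0]
width: 0.0213
```

step_arm(
  steps=[
    {"jaw": 0.1, "tx": 0, "ty": 0, "tz": 0.01, "ax": 0, "ay": 0, "az": 0},
    {"jaw": 0.1, "tx": 0, "ty": 0, "tz": 0.02, "ax": 0, "ay": 0, "az": 0},
    {"jaw": 0.1, "tx": 0, "ty": 0, "tz": 0.03, "ax": 0, "ay": 0, "az": 0},
    {"jaw": 0.1, "tx": 0, "ty": 0, "tz": 0.035, "ax": 0, "ay": 0, "az": 0},
    {"jaw": 0.1, "tx": 0, "ty": 0, "tz": 0.035, "ax": 0, "ay": 0, "az": 0},
  ],
)

```text
time: 22.4
tool_pos: [0.6166, 0.0325, 0.1234]
ee_rot: [3.138, -0.001, 1.57]
wrist_force: [-0.0, -0.4, -0.5]
width: 0.0216
```

step_arm(
  steps=[
    {"jaw": 0.1, "tx": 0, "ty": -0.002, "tz": 0.007, "ax": 0, "ay": 0, "az": 0},
    {"jaw": 0.1, "tx": 0, "ty": -0.002, "tz": 0.012, "ax": 0, "ay": 0, "az": 0},
    {"jaw": 0.1, "tx": 0, "ty": -0.002, "tz": 0.016, "ax": 0, "ay": 0, "az": 0},
    {"jaw": 0.1, "tx": 0, "ty": -0.002, "tz": 0.018, "ax": 0, "ay": 0, "az": 0},
    {"jaw": 0.1, "tx": 0, "ty": -0.002, "tz": 0.0195, "ax": 0, "ay": 0, "az": 0},
    {"jaw": 0.1, "tx": 0, "ty": -0.002, "tz": 0.0195, "ax": 0, "ay": 0, "az": 0},
  ],
)

```text
time: 23.0
tool_pos: [0.6146, 0.0326, 0.1037]
ee_rot: [3.138, -0.001, 1.57]
wrist_force: [-0.3, 0.8, -1.4]
width: 0.0213
```

step_arm(
  steps=[
    {"jaw": 0.1, "tx": 0, "ty": 0, "tz": 0.001, "ax": 0, "ay": 0, "az": 0},
    {"jaw": 0.1, "tx": 0, "ty": 0, "tz": 0.002, "ax": 0, "ay": 0, "az": 0},
    {"jaw": 0.1, "tx": 0, "ty": 0, "tz": 0.003, "ax": 0, "ay": 0, "az": 0},
    {"jaw": 0.1, "tx": 0, "ty": 0, "tz": 0.004, "ax": 0, "ay": 0, "az": 0},
  ],
)

```text
time: 23.4
tool_pos: [0.6147, 0.0325, 0.0998]
ee_rot: [3.138, -0.001, 1.57]
wrist_force: [-1.1, 0.7, 4.5]
width: 0.0212
```

Contact (4.5 N). I'll release and withdraw.

step_arm(
  steps=[
    {"jaw": 0.1, "tx": 0, "ty": 0, "tz": 0, "ax": 0, "ay": 0, "az": 0},
    {"jaw": 0.26, "tx": 0, "ty": 0, "tz": 0, "ax": 0, "ay": 0, "az": 0},
    {"jaw": 0.35, "tx": 0, "ty": 0, "tz": 0, "ax": 0, "ay": 0, "az": 0},
    {"jaw": 0.6, "tx": 0, "ty": 0, "tz": 0, "ax": 0, "ay": 0, "az": 0},
    {"jaw": 0.6, "tx": 0, "ty": 0, "tz": 0, "ax": 0, "ay": 0, "az": 0},
    {"jaw": 0.6, "tx": 0, "ty": 0, "tz": -0.03, "ax": 0, "ay": 0, "az": 0},
    {"jaw": 0.6, "tx": 0, "ty": 0, "tz": -0.07, "ax": 0, "ay": 0, "az": 0},
    {"jaw": 0.6, "tx": 0, "ty": 0, "tz": -0.12, "ax": 0, "ay": 0, "az": 0},
  ],
)

```text
time: 24.2
tool_pos: [0.613, 0.0325, 0.2186]
ee_rot: [-3.14, -0.001, 1.57]
wrist_force: [0.6, -0.6, -0.1]
width: 0.0563
```

step_arm(
  steps=[
    {"jaw": 0.6, "tx": 0, "ty": -0.3, "tz": -0.02, "ax": 0, "ay": 0, "az": 0},
    {"jaw": 0.6, "tx": 0, "ty": -0.3, "tz": -0.02, "ax": 0, "ay": 0, "az": 0},
    {"jaw": 0.6, "tx": 0, "ty": -0.3, "tz": -0.02, "ax": 0, "ay": 0, "az": 0},
    {"jaw": 0.6, "tx": 0, "ty": -0.3, "tz": -0.02, "ax": 0, "ay": 0, "az": 0},
    {"jaw": 0.6, "tx": 0, "ty": -0.3, "tz": -0.02, "ax": 0, "ay": 0, "az": 0},
    {"jaw": 0.6, "tx": 0, "ty": -0.3, "tz": -0.02, "ax": 0, "ay": 0, "az": 0},
    {"jaw": 0.6, "tx": 0, "ty": -0.3, "tz": -0.02, "ax": 0, "ay": 0, "az": 0},
    {"jaw": 0.6, "tx": 0, "ty": -0.3, "tz": -0.02, "ax": 0, "ay": 0, "az": 0},
  ],
)

```text
time: 25.0
tool_pos: [0.3129, 0.0327, 0.24]
ee_rot: [3.139, -0.001, 1.57]
wrist_force: [0.9, -0.3, 0.4]
width: 0.0563
```

```bash
python3 - <<'E'
from h import *
T=cam("top");S=cam("side")
p,d=snapshot("top"); cv2.imwrite("pics/t6.png",cv2.resize(p[100:250,140:440,::-1],None,fx=2.6,fy=2.6,interpolation=cv2.INTER_CUBIC))
p,d=snapshot("side"); cv2.imwrite("pics/s6.png",cv2.resize(p[110:320,150:430,::-1],None,fx=2.7,fy=2.7,interpolation=cv2.INTER_CUBIC))
X={25:(.614,-.2095),50:(.612,-.088),100:(.615,.032),250:(.608,.1555)}
for n,c in(("top",T),("side",S)):
  for f,x in X.items():
    pr=proj(c,[*x,.006+F[f][3]/2])[0]
    rs=sorted(silhouettes(n,f"flask_{f}_mid"),key=lambda r:np.hypot((r["rect"][0]+r["rect"][2])/2-pr[0],(r["rect"][1]+r["rect"][3])/2-pr[1]))
    if rs:
        v,j=fit(c,f,rs[0]["pixels"],x,.006); print(n,f,v.round(4),round(j,3),"off tile mm",((v-x)*1e3).round(1))
E
```

```text
top 25 [ 0.6172 -0.2081] 0.896 off tile mm [3.2 1.4]
top 50 [ 0.6124 -0.0863] 0.922 off tile mm [0.4 1.7]
top 100 [0.6131 0.0354] 0.921 off tile mm [-1.9  3.4]
top 250 [0.6093 0.1591] 0.953 off tile mm [1.3 3.6]
side 25 [ 0.6193 -0.208 ] 0.945 off tile mm [5.3 1.5]
side 50 [ 0.6142 -0.0859] 0.919 off tile mm [2.2 2.1]
side 100 [0.6164 0.0363] 0.935 off tile mm [1.4 4.3]
side 250 [0.6127 0.162 ] 0.933 off tile mm [4.7 6.5]
```

View pics/t6.png

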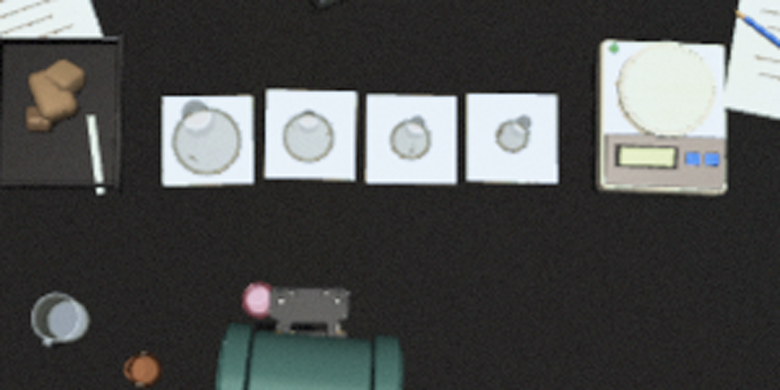

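View pics/s6.png

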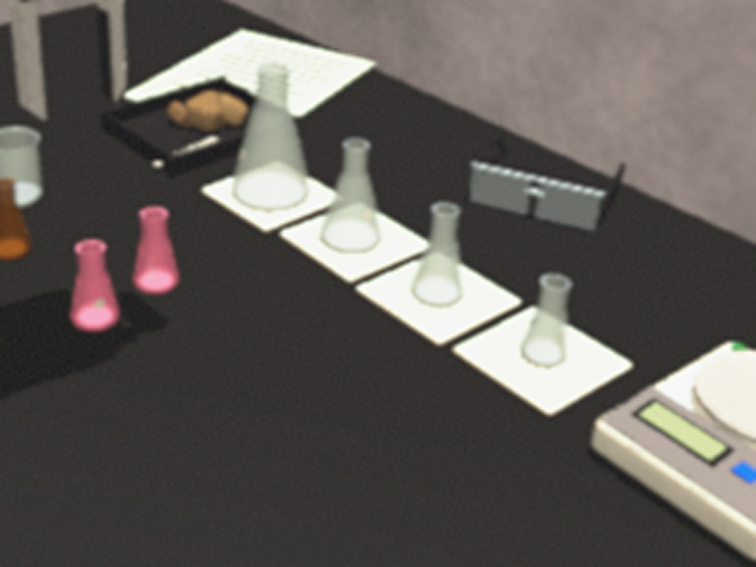

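The pictures show all four flasks upright with their feet on the tile centres. In the top crop, feet against tile centres are (206,141)/(208,141), (308,136)/(310,135), (410,140)/(411,139) and (512,136)/(512,139). The arm is clear and the beaker is where it stood, so I'll hand in.

```bash
python3 -c "
from bench import *
print(close_job())"
```

```text
the job is handed in; nothing more can be done
None
```

I set the four clear flasks upright on the tiles, 25, 50, 100 and 250 ml counted from the balance, and handed the job in at about 25 s. No verdict was reported.

- **Placement:** The last fits put every flask within about 5 mm of its tile centre in the top view. In the side view the offsets were up to 8 mm for the 250 ml and 2–5.5 mm for the others. The limit is 12 mm. In the top picture the feet sit within about 4 mm of the tile centres, so the 8 mm looks like a calibration or mask difference.
- **Force:** The 25 ml reached the tile about 6 mm higher in tool height than I expected, so it touched down at about 11 N at the wrist. The other three touched down at 2–5 N.
- **Beaker:** I never went near it, and by eye it stands where it did in the last pictures. I did not measure its final position.

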